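# Mesh an empty ribbon spool onto the winder's splined spindle and close the keeper

### The arm

A 6-joint arm with a two-finger parallel gripper is mounted at the origin on a cart in front of the work surface, level with it; the furniture and walls round the work are solid. World frame = base frame: x ahead of the robot, y to its left, z up, the work surface at z = 0. Lengths are in m, angles in rad, forces in N, time in s.
With the tool pointing down it reaches from about 0.375 to 0.925 m from the base axis. Payload 5.7 kg.
Tool frame: the origin (TCP) lies between the finger pads; the fingertips stand 8 mm ahead of it and the grasp point (between the pads) lies 11 mm behind it; z points along the fingers, y is the line along which they close (so a half turn about z gives the same grasp; the last joint's range is limited). The gripper opens to 85 mm and grips with 20 to 120 N. Pads are 22 mm wide; open, the fingers measure 114 mm over their backs; the gripper's body (76 mm by 85 mm) begins 54 mm behind the grasp point. The pads swing forward as they close: fully open they stand 13 mm farther back than shut.
Start: joints at [1.222, 0.359, 1.51, -0, 1.272, -0.115], TCP at [0.139, 0.584, 0.239] pointing down, gripper open.
Joint ranges: [-2.97, 2.97], [-1.01, 2.36], [0.21, 2.38], [-0.96, 4.11], [0.2, 2.71], [-2.98, 2.98]. Speed limits (rad/s): [2.39, 2.39, 3.14, 3.14, 3.14, 3.14].

### API

Orientations are given as a rotation vector (axis times angle).
In Python, from workcell import arm, viewer gives the robot as it stands. Calls block until the motion is done:
- arm.reach(position, orientation): joint-space move of the TCP to a pose.
- arm.move_straight(position, vel=0.15, orientation=None, f_stop=None): straight line of the TCP; orientation=None keeps the orientation; vel is the mean speed in m/s. With f_stop (N) it stops when the force on the tool has changed by that much, and returns True; else False.
- arm.goto_joints(angles): joint-space move.
- arm.grip(opening): finger opening in m; the grip force is fixed at half the most; returns when the fingers have stopped.
- arm.wait(seconds).
- arm.solve_ik(position, orientation): joint angles nearest the present ones, or None.
- arm.get_obs(): the state.
- viewer.read_camera(name): name is "scene" or "top" or "wrist"; returns the picture (480x640x3 uint8, red, green, blue); there is no depth.
- viewer.calibration(name): a dict with "fx", "fy", "cx", "cy" (pixels), "R" (3x3) and "t" (3): a world point X has camera coordinates R X + t. Camera axes: x right, y down, z forward; pixel columns grow to the right and rows downward; lengths in m; the calibration is good to about 2 mm. A picture is of the moment at which its call begins: read the wrist's pose just before it. calibration takes no time and is no camera call; for the wrist camera it gives the pose at the moment of the call.
A pose or a line that the arm cannot do raises arm.Unreachable and nothing moves.
- arm.job_done(): hands the job in; it is judged then, once.
The state is a dict: "t": time; "q": joint angles; "joint_vel": joint speeds; "joint_efforts": joint torques, N m; "position": TCP position; "orientation": TCP orientation; "wrist_force": force on the tool from outside, world axes, zero at the start; "wrist_torque": the same for the moment, N m; "width": finger opening in m; "grasp_force": force on a finger pad.
Only numpy, scipy, OpenCV 4.12 (cv2) and the standard library are available. Lean on these libraries where they do the work, as an engineer would, in place of code of your own. Each camera call takes 0.05 s, during which the arm holds its last target. There are 200 camera calls.

### The job

Fit the empty white spool onto the ribbon winder's splined spindle: set it on the spindle's nose, then press lightly and rock it round until the teeth mesh and it drops fully home on the winder's seat; do not force it while the teeth are still tip to tip. Then swing the keeper all the way round over the spool's upper rim, and let go. Leave the sticker roll, balloon weight, glue stick and marker where they are.

Things in the scene. Friction and masses are not known exactly. Their poses are not given: they have to be found in the camera images.
- winder: Ribbon winder, fixed to the worktop: flat grey housing 116 x 146 x 40 mm (x, y, z of its frame). Origin on the worktop plane directly under the spindle's axis; z up. The keeper's post stands at y = +66 mm of this frame.
- seat (a point): Centre of the winder's seat, a steel disc of diameter 60 mm whose top is 46 mm above the worktop, on the spindle's vertical axis; axes as winder. A spool that is home rests on it.
- nose (a point): Top centre of the steel spindle, 36 mm above the seat. Plain nose, diameter 17 mm, top 5 mm tapering to 8. 10 mm below the top: flat ends of 6 straight teeth, every 60 degrees, 5 mm wide, 26 long, outer diameter 28, root 17. Sprung: gives down up to 8 mm (4 N, then 2 N/mm; hard stop at 20 N). Braked: 0.6 N m to turn. The angle of its teeth differs each time and is NOT in this pose (axes as the housing's).
- spool_grip (a point): The empty white plastic spool's hexagonal grip: 34 mm across flats, 40 mm tall, above the spool's upper flange. The point is on the spool's axis, 69 mm above its underside, 25 mm above the upper flange, 15 mm below the top; z up the axis. Flats face along x and every 60 degrees. Resting on the spindle's tooth ends this point is 95 mm above the seat; home 69 mm.
- spool: The whole spool, upright, 84 mm tall, about 0.12 kg; origin at the centre of its underside. Two flanges, diameter 64, 4 mm thick, undersides 0 and 40 mm up, barrel diameter 42. Bore open below: 40 mm deep, diameter 32, with 6 inward teeth 4 mm wide, 30 mm long, leaving a clear 20 mm circle; teeth at 30 degrees from x and every 60. Play on the spindle when meshed about 4 degrees either way.
- keeper (a joint): Angle of the keeper, a flat two-ended steel arm turning level about the post, 47 mm above the seat: 0 = open (nose to +x of the winder, tail to -x), grows clockwise seen from above, 1.571 = stop: the 44 mm nose points to the spindle, over the upper flange of a spool that is home. Turns lightly, stays where left.
- keeper_knob (a point): Upright black round knob, diameter 12 mm, 40 mm tall, on the keeper's tail 40 mm from the post's axis. The point is on the knob's axis, 18 mm below its top and 22 mm above the arm (122 mm above the worktop). With the keeper closed the knob is at y = +106 mm, x = 0 of the winder's frame.
- sticker_roll: Bystander: roll of white stickers, diameter 66 mm, 30 mm tall, loose on the worktop; origin at its underside.
- balloon_weight: Bystander: pleated pouch-like balloon weight, 45 x 45 x 46 mm, loose; origin at its underside.
- glue_stick: Bystander: standing glue stick, diameter 26 mm, 92 mm tall, loose; origin at its underside.
- marker: Bystander: marker lying flat, 19 x 135 x 21 mm, loose; origin under its middle.

How it is judged:
On the way, in this order (a step that is already met when the one before it is completed fails the run):
1. the spool's teeth are meshed and it is fully home on the seat, upright, with the keeper still open (z of spool_grip in the frame of seat between 0.064 and 0.072 m and horizontal distance between spool_grip and seat below 0.005 m and angle between spool_grip's own z axis and vertical below 0.08 rad and value of joint keeper below 0.8 rad), for 0.2 s.
2. the keeper is swung over the spool's upper rim (z of spool_grip in the frame of seat between 0.064 and 0.072 m and horizontal distance between spool_grip and seat below 0.005 m and angle between spool_grip's own z axis and vertical below 0.08 rad and value of joint keeper above 1.3 rad), for 0.2 s.
At the end, for the whole second after the job is handed in: The spool is on the spindle with its teeth meshed, its underside within 3 mm of the seat, its axis within 5 mm of the spindle's and within 0.08 rad of upright, at rest; the keeper stands at more than 1.3 rad (nose over the upper flange) (all of step 2 and linear speed of spool below 0.02 m/s); the robot touches nothing.
It fails at once if the spool is forced: it and the winder press on each other with more than 40 N while the spool is still over 6 mm short of home (contact force between spool and winder above 40 N and z of spool_grip in the frame of seat above 0.075 m).
It fails at once if a bystander (sticker roll, balloon weight, glue stick or marker) is moved by more than 30 mm (distance of any of sticker_roll, balloon_weight, glue_stick, marker from where it was at the start of the episode above 0.03 m).
It also fails if it takes over 67 s, if anything falls off the work surface, if the arm or the gripper's body presses on something with over 40 N, if the wrist force passes 120 N, or if a joint passes its speed limit or range.

## Working session

There is one attempt and no reset: what is moved stays moved. The work goes in short steps, each a Python script; the robot and the scene stay as the last script left them, time stands still between calls to the robot, and variables do not carry over. Pictures are saved under pics/ and viewed, at most 10 in all, crops included, and the job is handed in when it is done.

```bash
mkdir -p pics
python3 - <<'E'
from workcell import arm, viewer
import cv2, numpy as np
for n in ("scene","top"):
    im=viewer.read_camera(n); cv2.imwrite(f"pics/{n}0.png",im[:,:,::-1])
    c=viewer.calibration(n); print(n,{k:np.round(v,4).tolist() for k,v in c.items()})
o=arm.get_obs(); print({k:np.round(v,3).tolist() for k,v in o.items()})
E
ls
```

```text
scene {'fx': 564.7068, 'fy': 564.7068, 'cx': 317.8683, 'cy': 226.6943, 'R': [[0.5562, -0.831, 0.0145], [-0.3701, -0.2632, -0.8909], [0.7441, 0.4901, -0.4539]], 't': [-0.3339, 0.263, 0.7648]}
top {'fx': 458.1785, 'fy': 458.1785, 'cx': 323.5365, 'cy': 244.0442, 'R': [[-0.0106, -0.9999, -0.0104], [-0.9933, 0.0118, -0.1152], [0.1153, 0.0091, -0.9933]], 't': [-0.0519, 0.5218, 1.1335]}
{'t': 0.1, 'q': [1.222, 0.359, 1.511, -0.0, 1.273, -0.115], 'joint_vel': [0.002, -0.0, -0.002, -0.001, 0.001, 0.002], 'joint_efforts': [-0.001, -52.865, -27.935, -0.0, 0.005, -0.0], 'position': [0.139, 0.583, 0.239], 'orientation': [-0.366, -3.12, 0.003], 'wrist_force': [0.697, 0.27, -0.272], 'wrist_torque': [-0.003, 0.008, -0.035], 'grasp_force': 0.0, 'width': 0.085}
pics
```

View pics/scene0.png

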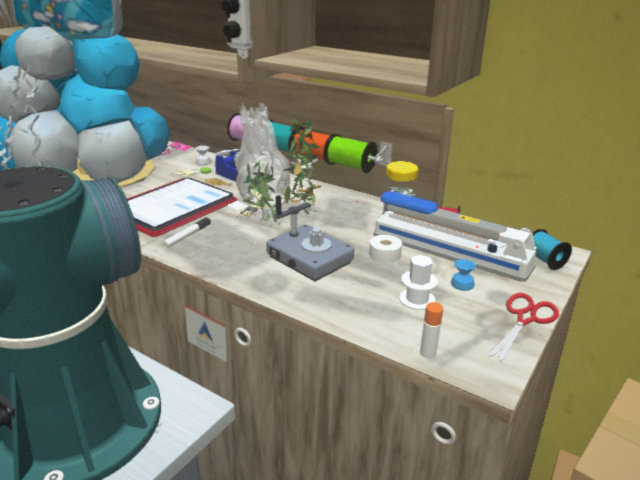

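View pics/top0.png

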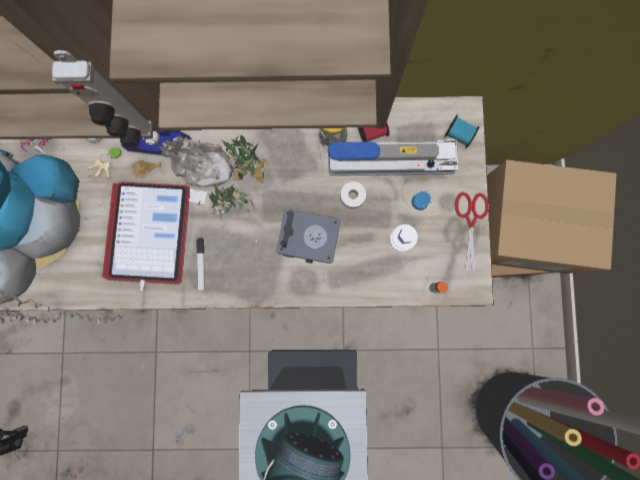

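The scene view shows the spindle nose at (317,232), the knob top at (278,200), and the spool grip's top at (421,259). In the top view the spindle is at (315,236), the spool at (404,237), the sticker roll at (353,194), the glue stick at (441,287) and the balloon weight at (421,200).

```bash
cat > h.py <<'E'
import numpy as np, cv2
from scipy.spatial.transform import Rotation as Ro
from workcell import arm, viewer
def onplane(c,px,z):
    d=np.array([(px[0]-c["cx"])/c["fx"],(px[1]-c["cy"])/c["fy"],1.])
    R=np.array(c["R"]);o=-R.T@np.array(c["t"]);d=R.T@d
    return o+d*(z-o[2])/d[2]
def proj(c,X):
    p=np.array(c["R"])@np.array(X)+np.array(c["t"]);return np.array([c["fx"]*p[0]/p[2]+c["cx"],c["fy"]*p[1]/p[2]+c["cy"]])
def tri(views):
    A=[];b=[]
    for c,px in views:
        R=np.array(c["R"]);t=np.array(c["t"])
        u=(px[0]-c["cx"])/c["fx"];v=(px[1]-c["cy"])/c["fy"]
        for k,w in((0,u),(1,v)):
            A.append(R[k]-w*R[2]);b.append(w*t[2]-t[k])
    return np.linalg.lstsq(np.array(A),np.array(b),rcond=None)[0]
def down(yaw):  # tool z down, tool y axis (closing) at angle yaw from world y
    return (Ro.from_euler('z',yaw)*Ro.from_rotvec([0,np.pi,0])).as_rotvec()
E
python3 - <<'E'
from h import *
s,t=viewer.calibration("scene"),viewer.calibration("top")
for n,a,b in(("nose",(317,230),(315,236)),("spoolgriptop",(421,259),(404,237)),("knobtop",(278,197),(290,213)),("glue",(433,306),(441,287))):
    print(n,tri([(s,a),(t,b)]).round(3))
for n,b,z in(("nose",(315,236),.082),("spool",(404,237),.084),("sticker",(353,194),.03),("balloon",(421,200),.04),("glue",(441,287),.092),("marker",(200,262),.02),("knob",(290,213),.14),("h1",(288,208),.04),("h2",(340,214),.04),("h3",(332,263),.04),("h4",(278,256),.04)):
    print(n,onplane(t,b,z).round(3))
q=arm.get_obs()
R=Ro.from_rotvec(q["orientation"]).as_matrix();print(R.round(2))
c=viewer.calibration("wrist");cam=-np.array(c["R"]).T@c["t"];print(cam, R.T@(cam-q["position"]), np.array(c["R"])@R,c["fx"],c["cx"],c["cy"])
E
```

```text
nose [ 0.536 -0.038  0.076]
spoolgriptop [ 0.532 -0.257  0.086]
knobtop [0.567 0.043 0.118]
glue [ 0.409 -0.337  0.089]
nose [ 0.535 -0.038  0.082]
spool [ 0.53  -0.253  0.084]
sticker [ 0.65  -0.135  0.03 ]
balloon [ 0.63  -0.307  0.04 ]
glue [ 0.408 -0.336  0.092]
marker [0.48  0.259 0.02 ]
knob [0.582 0.018 0.14 ]
h1 [0.613 0.031 0.04 ]
h2 [ 0.596 -0.1    0.04 ]
h3 [ 0.472 -0.079  0.04 ]
h4 [0.491 0.057 0.04 ]
[[-0.97  0.23 -0.  ]
 [ 0.23  0.97 -0.  ]
 [ 0.   -0.   -1.  ]]
[0.07533252 0.59762047 0.37177567] [ 0.06513809 -0.00080842 -0.13322704] [[-8.82451419e-04  9.99999203e-01  9.03121401e-04]
 [-9.65854882e-01 -6.18337165e-04 -2.59082930e-01]
 [-2.59082165e-01 -1.10091231e-03  9.65854658e-01]] 404.12442299881644 316.5589051242706 235.6904034709571
```

Run:
```python
from h import *
import pickle
V={}
def shot(n):
    c=viewer.calibration("wrist");im=viewer.read_camera("wrist");V[n]={k:np.array(v) for k,v in c.items()}
    cv2.imwrite(f"pics/{n}.png",im[:,:,::-1]); print(n,arm.get_obs()["t"]); return im
arm.move_straight([0.2,0.42,0.3],vel=.3)
arm.reach([0.47,0.0,0.24],down(0)); a=shot("w1")
arm.reach([0.50,-0.12,0.24],down(0)); b=shot("w2")
arm.reach([0.47,-0.22,0.24],down(0)); c=shot("s1")
arm.reach([0.49,-0.30,0.24],down(0)); d=shot("s2")
pickle.dump(V,open("V.pkl","wb"))
m=np.vstack([np.hstack([a,b]),np.hstack([c,d])])[:,:,::-1]
m=cv2.resize(m,(800,600),interpolation=cv2.INTER_AREA)
cv2.imwrite("pics/m.png",m)
```

```text
w1 2.7417
w2 3.35
s1 3.9
s2 4.375
```

View pics/m.png

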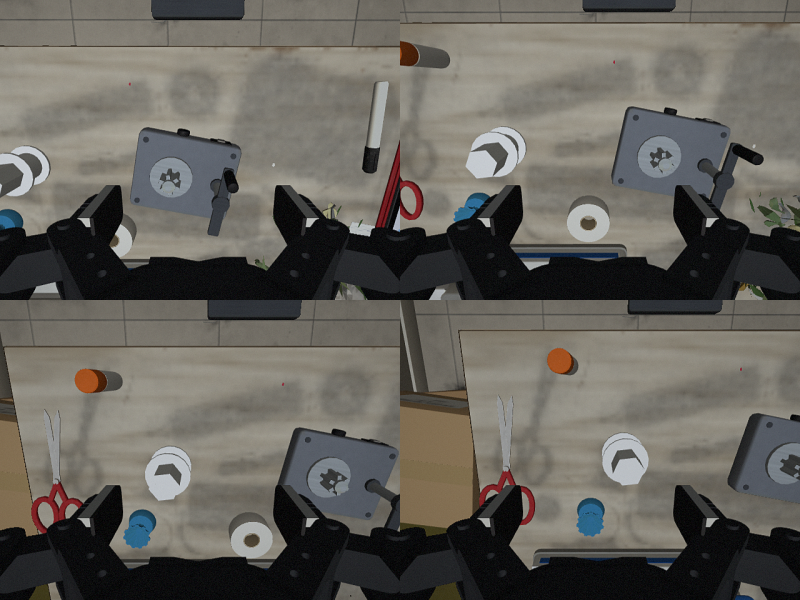

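The montage shows the wrist images: the housing with spindle and open keeper in w1/w2, and the spool in s1/s2. The keeper's tail and knob point toward the robot.

Run:
```python
import cv2,numpy as np
def crop(n,x,y,w,h):
    im=cv2.imread(f"pics/{n}.png")[y:y+h,x:x+w]; return cv2.resize(im,(400,300),interpolation=cv2.INTER_CUBIC)
m=np.vstack([np.hstack([crop("w1",226,240,160,120),crop("w2",370,190,160,120)]),np.hstack([crop("s1",200,220,160,120),crop("s2",280,190,160,120)])])
cv2.imwrite("pics/m2.png",m)
```

```text
(no output)
```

View pics/m2.png

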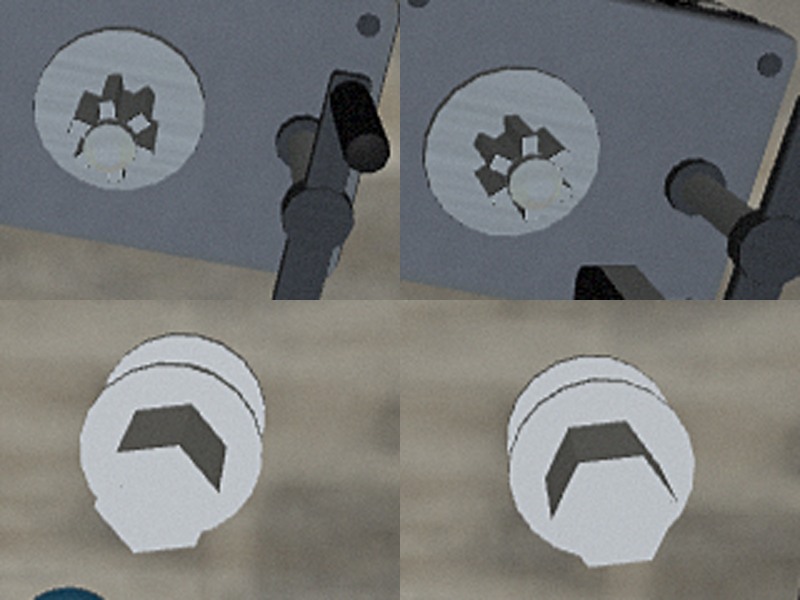

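Both crops show the seat disc with the tooth ends (white squares) around the nose, at (109,145) and (136,184) in the crops. The spool's hexagonal top face is clear in both lower crops, centred at (158,198) and (214,211).

Run:
```python
from h import *
import pickle
V=pickle.load(open("V.pkl","rb"))
O={"w1":(226,240),"w2":(370,190),"s1":(200,220),"s2":(280,190)}
f=lambda n,p:(V[n],np.array(O[n])+np.array(p)/2.5)
T=lambda a,p,b,q:tri([f(a,p),f(b,q)])
print("seat",T("w1",(119,109),"w2",(112,152)))
print("nose",T("w1",(109,143),"w2",(136,182)))
print("flange",T("s1",(171,154),"s2",(201,167)))
H1=[(118,152),(182,144),(219,192),(197,247),(135,253),(95,200)]
H2=[(178,163),(243,157),(277,200),(250,260),(187,266),(150,218)]
P=np.array([T("s1",a,"s2",b) for a,b in zip(H1,H2)]);print(P.round(4));c=P.mean(0);print("hex",c)
for n,H in(("s1",H1),("s2",H2)):
    Q=np.array([onplane(*f(n,p),.084) for p in H]);cc=Q.mean(0);d=Q-cc
    print(n,cc.round(4),np.hypot(d[:,0],d[:,1]).round(4),(np.degrees(np.arctan2(d[:,1],d[:,0]))%60).round(1))
kt=tri([(V["w1"],(375,301)),(V["w2"],(568,251))]);print("knobtop",kt)
print("post",tri([(V["w1"],(352.8,324.8)),(V["w2"],(518,289))]))
E1=[(107,110),(142,124),(76,130)];E2=[(130,146),(98,162),(160,158)]
for n,E,sc in(("w1",E1,(119,109)),("w2",E2,(112,152))):
    s=onplane(*f(n,sc),.046);print(n,"seat",s.round(4),"nose",onplane(*f(n,(109,143) if n=="w1" else (136,182)),.082).round(4))
    Q=np.array([onplane(*f(n,p),.072) for p in E])-s
    print(np.hypot(Q[:,0],Q[:,1]).round(4),np.degrees(np.arctan2(Q[:,1],Q[:,0])).round(1),(np.degrees(np.arctan2(Q[:,1],Q[:,0]))%60).round(1))
```

```text
seat [ 0.53616192 -0.03760389  0.04416657]
nose [ 0.53591975 -0.03750151  0.0750326 ]
flange [ 0.53314698 -0.26267559  0.04356764]
[[ 0.519  -0.2742  0.0803]
 [ 0.5172 -0.2544  0.079 ]
 [ 0.5316 -0.2433  0.0804]
 [ 0.5516 -0.2507  0.079 ]
 [ 0.5533 -0.2705  0.0797]
 [ 0.5368 -0.2824  0.0781]]
hex [ 0.53491959 -0.26257145  0.07939832]
s1 [ 0.5329 -0.2619  0.084 ] [0.0192 0.0197 0.0191 0.0202 0.0201 0.0194] [37.  35.9 36.4 35.5 37.2 31.4]
s2 [ 0.5332 -0.2632  0.084 ] [0.0191 0.019  0.0193 0.0197 0.0196 0.0196] [36.4 34.8 40.7 35.8 36.5 36.5]
knobtop [0.51160304 0.03719889 0.13092315]
post [0.54965993 0.02736168 0.09502456]
w1 seat [ 0.5353 -0.0374  0.046 ] nose [ 0.5323 -0.0367  0.082 ]
[0.0101 0.0115 0.0115] [-175.   117.3 -106.1] [ 5.  57.3 13.9]
w2 seat [ 0.5357 -0.038   0.046 ] nose [ 0.5341 -0.0393  0.082 ]
[0.01   0.0118 0.0104] [-173.7 -113.9  125.4] [6.3 6.1 5.4]
```

Teeth sit near 5.5° and the spool's bore teeth near 36° (both mod 60), so the spool is already close to meshing orientation. Next I grasp it.

Run:
```python
from h import *
Y=np.radians(-23.8);S=np.array([.533,-.2623])
arm.reach([*S,.16],down(Y))
arm.move_straight([*S,.058],vel=.1,f_stop=8)
print(arm.get_obs()["position"])
arm.grip(0.02); o=arm.get_obs();print(o["width"],o["grasp_force"])
arm.move_straight([*S,.18],vel=.15)
arm.reach([.5355,-.0377,.18],down(Y+np.radians(-.7)))
o=arm.get_obs();print(o["t"],o["width"],o["position"],o["wrist_force"])
cv2.imwrite("pics/sc1.png",viewer.read_camera("scene")[150:330,200:440,::-1].repeat(2,0).repeat(2,1))
```

```text
[ 0.53349789 -0.26264239  0.05862254]
0.033157243815076516 59.68704437138513
8.4917 0.03295632600463319 [ 0.53587172 -0.0385378   0.17981515] [0.45580882 0.13311098 0.17790483]
```

View pics/sc1.png

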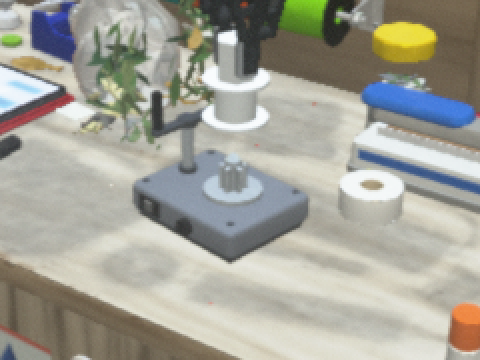

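The spool hangs upright above the spindle, centred over it at (235,160) in this view. Now I lower it with a light force stop.

Run:
```python
from h import *
Y=np.radians(-24.5)
r=arm.move_straight([.5355,-.0377,.106],vel=.04,f_stop=6,orientation=down(Y))
o=arm.get_obs();print(r,o["t"],o["width"],o["position"],o["wrist_force"],o["wrist_torque"])
```

```text
False 10.5417 0.03371185271499278 [ 0.53573249 -0.0376541   0.10617349] [ 1.12324048  2.4451113  -0.99869534] [ 0.37142397 -0.30913856  0.00201192]
```

No tip contact occurred, so it meshed directly. I seat the last 2 mm, release, back off and look.

Run:
```python
from h import *
Y=np.radians(-24.5)
r=arm.move_straight([.5355,-.0377,.100],vel=.02,f_stop=5)
o=arm.get_obs();print(r,o["t"],o["position"],o["wrist_force"])
arm.grip(.05); arm.wait(.3)
p=arm.get_obs()["position"]
arm.move_straight([p[0],p[1],.20],vel=.15)
arm.reach([.43,-.0,.24],down(0))
V=viewer.calibration("wrist");a=viewer.read_camera("wrist");print(arm.get_obs()["t"])
s=viewer.calibration("scene");b=viewer.read_camera("scene")
for z in(.115,.141):print(proj(V,[.5355,-.0377,z]),proj(s,[.5355,-.0377,z]))
print("knob",proj(V,[.51,.035,.135]))
m=np.hstack([cv2.resize(a,(400,300)),cv2.resize(b[160:280,230:390],(400,300),interpolation=cv2.INTER_CUBIC)])
cv2.imwrite("pics/m3.png",m[:,:,::-1])
```

```text
True 10.775 [ 0.53591203 -0.03760624  0.10433293] [0.0363477  0.7277426  5.85019449]
12.775
[266.13326958 371.94830435] [316.28998356 212.36752722]
[261.37982043 394.83627258] [316.4693075  200.10818759]
knob [371.050181   355.65679542]
```

View pics/m3.png

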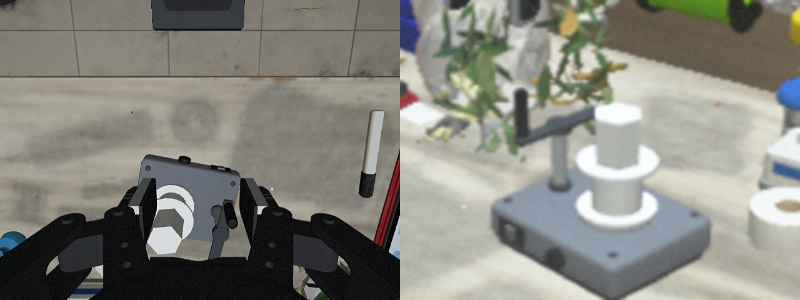

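The spool is home: the grip point is 69 mm above the seat, and it stands upright at (616,165) in the crop with the knob at (521,115). Next I check reach for the keeper swing.

```bash
cat >> h.py <<'E'
W=np.radians(-12.0); post=np.array([.5493,.0269])
def knob(th,r=.040): # keeper angle th
    a=W+np.pi-th; return post+r*np.array([np.cos(a),np.sin(a)])
E
python3 - <<'E'
from h import *
for y0 in(-12,168):
  for th in(0,.8,1.571):
    q=arm.solve_ik([*knob(th),.116],down(np.radians(y0)-th)); print(y0,th,None if q is None else np.round(q,2))
t,s=viewer.calibration("top"),viewer.calibration("scene")
print([tri([(s,a),(t,b)]).round(3) for a,b in (((268,190),(228,193)),((300,125),(243,150)))])
E
```

```text
-12 0 [-0.07  0.39  1.84 -0.    0.92 -1.43]
-12 0.8 [-0.02  0.41  1.79 -0.    0.94 -0.58]
-12 1.571 [-0.01  0.44  1.73 -0.    0.97  0.2 ]
168 0 [-0.07  0.39  1.84  0.    0.92  1.71]
168 0.8 [-0.02  0.41  1.79  0.    0.94  2.56]
168 1.571 [-0.01  0.44  1.73  0.    0.97 -2.94]
[array([0.649, 0.176, 0.068]), array([0.705, 0.117, 0.22 ])]
```

Run:
```python
from h import *
k=knob(0)
arm.reach([*k,.20],down(W)); arm.grip(.045)
r=arm.move_straight([*k,.116],vel=.08,f_stop=6); print("down",r,arm.get_obs()["position"])
if not r:
    arm.grip(.008); o=arm.get_obs();print(o["width"],o["grasp_force"],o["wrist_force"])
    for th in np.linspace(0,1.55,12)[1:]:
        r=arm.move_straight([*knob(th),.116],vel=.04,orientation=down(W-th),f_stop=25)
        o=arm.get_obs();print(round(th,2),r,o["wrist_force"].round(1),np.round(o["position"],4))
        if r:break
    print(o["t"],o["width"])
```

```text
down False [0.5106617  0.03519071 0.11645871]
0.010357704768619311 58.462464809417725 [-0.4810883   3.93184973  5.55304676]
0.14 False [-1.6  1.7  6.9] [0.5119 0.0409 0.1165]
0.28 False [-1.6  3.   7.4] [0.5141 0.0461 0.1165]
0.42 False [-2.5  1.8  6.4] [0.517  0.0509 0.1165]
0.56 False [-2.   3.4  8.2] [0.5206 0.0553 0.1165]
0.7 False [-1.9  3.   7.1] [0.5247 0.0591 0.1165]
0.85 False [-0.9  4.6  7.1] [0.5295 0.0624 0.1165]
0.99 False [-2.   5.3  6.2] [0.5345 0.0649 0.1165]
1.13 False [-0.8  4.6  8.1] [0.54   0.0667 0.1165]
1.27 False [-1.   5.4  5.6] [0.5457 0.0676 0.1165]
1.41 False [-0.9  5.6  5.6] [0.5514 0.0677 0.1165]
1.55 False [-1.   4.8  7.2] [0.557  0.0671 0.1166]
18.3417 0.010359854587810089
```

Run:
```python
from h import *
arm.grip(.04); p=arm.get_obs()["position"]
arm.move_straight([p[0],p[1],.22],vel=.12)
arm.reach([.42,.05,.26],down(0)); arm.wait(.3)
b=viewer.read_camera("scene");a=viewer.read_camera("top");o=arm.get_obs();print(o["t"],o["wrist_force"])
m=np.hstack([cv2.resize(a[170:300,260:460],(400,260),interpolation=cv2.INTER_CUBIC),cv2.resize(b[160:264,230:390],(400,260),interpolation=cv2.INTER_CUBIC)])
cv2.imwrite("pics/m4.png",m[:,:,::-1])
```

```text
21.7333 [0.72480709 0.19300958 0.34041852]
```

View pics/m4.png

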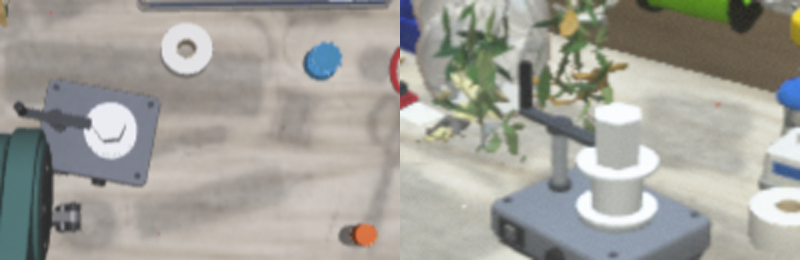

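The keeper's nose points at the spindle over the spool's upper flange, at (85,122) in the top crop. The spool is seated, the robot is clear of it, and the sticker roll, balloon weight and glue stick look undisturbed.

```bash
python3 -c "
from workcell import arm
print(arm.job_done())"
```

```text
the job is handed in; nothing more can be done
None
```

The spool is home on the winder's seat with its teeth meshed, the keeper is closed over its upper rim and released, and the job was handed in at about 22 s of the 67 s allowed; no verdict came back.

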